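# Load the dish dryer and start it

### The arm

A 7-joint arm with a two-finger parallel gripper is mounted at the origin on the work surface. World frame = base frame: x ahead of the robot, y to its left, z up, the work surface at z = 0. Lengths are in m, angles in rad, forces in N, time in s.
With the tool pointing down it reaches from about 0.4 to 0.85 m from the base axis. Payload 10.4 kg.
Tool frame: the origin (TCP) lies at the very end of the fingers, on their centre line; the grasp point (between the pads) lies 19 mm behind it; z points along the fingers, y is the line along which they close (so a half turn about z gives the same grasp; the last joint's range is limited). The gripper opens to 87 mm and grips with 3 to 60 N. Pads are 19 mm wide; open, the fingers measure 117 mm over their backs; the gripper's body (75 mm by 190 mm) begins 51 mm behind the grasp point.
Start: joints at [1.264, 0.332, -0.065, 1.46, 0.022, 1.35, -0.088], TCP at [0.175, -0.6, 0.223] pointing down, gripper open.
Joint ranges: [-2.6, 2.6], [-0.5, 2.12], [-1.47, 1.34], [0.16, 2.42], [-1.27, 4.41], [0.06, 2.06], [-2.6, 2.6]. Speed limits (rad/s): [2.22, 2.22, 2.79, 2.79, 3.14, 3.14, 3.14].

### API

Orientations are given as a unit quaternion [x, y, z, w].
In Python, from bench import * gives the robot as it stands.
- The arm moves only by the tool carry_out, never from a script. Its argument "deltas" is a list of rows, each an object with "hand": the finger opening in mm, from 0 to 87; "dp": the shift along the tool's x, y, z each as a share of 250 mm, from -1 to 1, a list of three; "spin": the turn about the tool's z as a share of pi rad, from -1 to 1. In form: [{"hand": hand, "dp": [dx, dy, dz], "spin": spin}, ...]. A call has 1 to 20 rows; each row is the pose to reach, as a shift and turn from the pose commanded when the call began, along the tool's axes at that moment, turning the shorter way round; what a row does not reach only later rows make up. A row lasts 1/10 s, in which the tool goes at most 50 mm and 8.59 degrees, less where a joint would pass 70% of its speed; a pose out of reach is approached as far as the arm can. A call with a number of a shift or a turn outside -1 to 1 is refused whole. A call with a gripper value outside its range is refused whole. The fingers move at their own pace and stop on an object; "force" is the grip in N (left out, the last holds). Time passes only in rows, so rows that repeat a pose let the fingers close. It gives the time, the measured TCP pose, the force, the opening and the grip force at its end, in the units of the state.
- read_state(): the state, without advancing time (a new reading comes with each control period).
- camera(name): name is "scene" or "top"; returns the picture (420x560x3 uint8, red, green, blue); there is no depth.
- get_calibration(name): a dict with "fx", "fy", "cx", "cy" (pixels), "k1" (the pictures are not rectified: a ray, as slopes to the right and down, at radius r is drawn at 1 + k1 r^2 times it, then the intrinsics apply), "R" (3x3) and "t" (3): a world point X has camera coordinates R X + t. Camera axes: x right, y down, z forward; pixel columns grow to the right and rows downward; lengths in m; the calibration is good to about 2 mm. A picture is of the moment at which its call begins. get_calibration takes no time and is no camera call.
- close_job(): hands the job in; it is judged then, once.
The state is a dict: "time": time; "joint_positions": joint angles; "joint_vel": joint speeds; "joint_torque": joint torques, N m; "ee_pos": TCP position; "eef_rot": TCP orientation; "ft_force": force on the tool from outside, world axes, zero at the start; "torque": the same for the moment, N m; "width": finger opening in m; "grip_force": force on a finger pad.
Only numpy, scipy, OpenCV 4.12 (cv2) and the standard library are available. Lean on these libraries where they do the work, as an engineer would, in place of code of your own. Each camera call takes 0.05 s, during which the arm holds its last target. There are 200 camera calls.

### The job

Load the dish dryer: put every washed tumbler into the rack's narrow bay and every small white bowl into its wide bay, all still upside down and standing flat on the rack's floor, setting the ceramic bowls down gently. Only when everything is loaded, slide the fan unit's vent grip all the way to its end stop on the rack's side, and last throw the lever into the notch marked by the tall post and let go. Do not disturb the cruet and the blue bowl.

Things in the scene. Friction and masses are not known exactly. Their poses are not given: they have to be found in the camera images.
- rack: Low dish rack fixed to the counter: white tray with steel wires, dark silicone walls. Origin: centre of its underside on the counter; x (roughly away from the robot) runs across the two bays, y along them. 252 x 284 mm outside; wire floor 14 mm, all wall tops 40 mm above the counter; a steel rail 8 mm thick divides it into two bays as long as the rack (264 mm inside).
- narrow_bay (a point): Centre of the floor of the narrow bay, the one nearer the robot: 95 mm wide inside along the rack's x, 264 mm long along y. Axes as the rack's.
- wide_bay (a point): Centre of the floor of the wide bay, the one farther from the robot: 133 mm wide inside along the rack's x, 264 mm long along y. Axes as the rack's.
- fan_unit: White fan unit of the dish dryer, fixed to the counter, 250 (x) x 260 (y) x 50 mm high, steel panel and controls on top. Origin: centre of its underside; x away from the robot (roughly), y towards the rack's side.
- lever_pivot (a point): On the vertical axis of the lever, on top of the unit (50 mm above the counter), near its far edge.
- lever_knob (a point): Centre of the top of the lever's upright round black knob (24 mm across, 48 mm tall, its top 119 mm above the counter). Axes turn with the lever: x points from the knob back to the pivot, 110 mm away; the 16 mm wide steel arm ends in a small pointer 24 mm beyond the knob (-x).
- dry_lever (a joint): Lever angle about the vertical, rad, counterclockwise from above; 0 = arm along the fan unit's -x; range -0.98 to 0.80. Starts parked at -0.95 to -0.77 (no notch). Detent notches at -0.35, 0.15, 0.65: a sprung plunger drops in, centring the lever within about 0.03 rad when let go; entering or leaving a notch takes about 5 N at the knob, elsewhere 0.5 N of friction holds it.
- mark_tall: Mark of the wanted notch: upright steel post 20 mm across, 32 mm tall, on top of the fan unit, 150 mm from the lever's pivot (40 mm beyond the knob's circle); the lever's arm points straight at it when in that notch. Origin: centre of its foot, 50 mm above the counter. The other two notches have flat studs (16 mm across, 4 mm tall) in the same row.
- vent_slide (a joint): Travel of the vent slide, m: 0 shut, 0.10 fully open against its end stop; slides along the fan unit's +y (towards the rack's side); starts at 0 to 0.04; about 2 N of friction; stays where left.
- vent_grip (a point): Centre of the top of the vent slide's grey upright grip: block 40 mm along the fan unit's x, 24 mm along its y (the sliding direction), 40 mm tall, its top 96 mm above the counter. It slides along the edge of the fan unit nearest the robot. Axes as the fan unit's.
- tumbler1: Green plastic tumbler standing upside down (mouth down), 75 mm tall, 64 mm across at the mouth (below, up to 36 mm high), stepping in to a straight foot 52 mm across from 40 to 75 mm high; about 90 g. Origin: centre of its underside (the mouth); z up. May be absent.
- tumbler2: Green plastic tumbler standing upside down (mouth down), 75 mm tall, 64 mm across at the mouth (below, up to 36 mm high), stepping in to a straight foot 52 mm across from 40 to 75 mm high; about 90 g. Origin: centre of its underside (the mouth); z up. May be absent.
- tumbler3: Green plastic tumbler standing upside down (mouth down), 75 mm tall, 64 mm across at the mouth (below, up to 36 mm high), stepping in to a straight foot 52 mm across from 40 to 75 mm high; about 90 g. Origin: centre of its underside (the mouth); z up. May be absent.
- bowl1: Small white ceramic rice bowl standing upside down, 52 mm tall, 92 mm across at the rim (below), with a straight round foot 48 mm across from 34 to 52 mm high; about 180 g. Origin: centre of its underside (the rim); z up. May be absent.
- bowl2: Small white ceramic rice bowl standing upside down, 52 mm tall, 92 mm across at the rim (below), with a straight round foot 48 mm across from 34 to 52 mm high; about 180 g. Origin: centre of its underside (the rim); z up. May be absent.
- cruet: Amber glass cruet with steel cap, 62 mm across, 150 mm tall, a bystander. Origin: centre of its underside.
- rice_bowl: Blue ceramic bowl standing upright, 100 mm across, 50 mm tall, a bystander. Origin: centre of its underside.
Mind the look-alikes: they are no part of the job. Leave any brown or yellow look-alike of the tumbler2 alone.

How it is judged:
By the outcome, as a careful person would: the job done as asked, in the order asked, and still so for the second after the job is handed in, with the robot touching nothing.
Of tumbler1, tumbler2, tumbler3, bowl1, bowl2 only 4 to 5 are there at a start; the rules pass over those that are not, and their reading is None.
At some moment in a run one of bowl1, bowl2 may be knocked a few centimetres aside while the robot is not near it.
It also fails if it takes over 210 s, if anything falls off the work surface, if the arm or the gripper's body presses on something with over 40 N, if the wrist force passes 120 N, or if a joint passes its speed limit or range.

## Working session

There is one attempt and no reset: what is moved stays moved. The work goes in short steps, Python scripts to look and compute and a tool call to move; the robot and the scene stay as the last step left them, time stands still between calls to the robot, and variables do not carry over. Pictures are saved under pics/ and viewed, at most 14 in all, crops included, and the job is handed in when it is done.

Besides the shell and the picture viewer there is one more tool, called as name(argument=value, ...) on one line, values as JSON. carry_out: Moves the arm, as the interface text tells. Its arguments: {"type":"object","properties":{"deltas":{"type":"array","items":{"type":"object","properties":{"hand":{"type":"number"},"dp":{"type":"array","items":{"type":"number","minimum":-1,"maximum":1}},"spin":{"type":"number","minimum":-1,"maximum":1}}}},"force":{"type":"number"}},"required":["deltas"]}

```bash
mkdir -p pics; ls
python3 - <<'E'
from bench import *
import cv2
for n in ("scene","top"):
    im=camera(n); cv2.imwrite(f"pics/{n}0.png",im[:,:,::-1]); c=get_calibration(n); print(n,c)
print(read_state())
E
```

```text
pics
scene {'fx': 415.2780269371777, 'fy': 415.2780269371777, 'cx': 278.571307457395, 'cy': 206.94114123610782, 'k1': -0.08116173281263517, 'R': array([[ 0.77846435,  0.62749213, -0.01571264],
       [ 0.48656749, -0.61906979, -0.61644519],
       [-0.39654173,  0.47223535, -0.78724103]]), 't': array([-0.39258349, -0.23433955,  1.3207901 ])}
top {'fx': 381.25959472785684, 'fy': 381.25959472785684, 'cx': 277.2267911198308, 'cy': 213.36596893464832, 'k1': 0.022928909524262367, 'R': array([[ 1.37618553e-03, -9.99984210e-01, -5.44842867e-03],
       [-9.90440452e-01, -6.11485322e-04, -1.37939615e-01],
       [ 1.37934105e-01,  5.58617466e-03, -9.90425655e-01]]), 't': array([-0.03806409,  0.52936947,  1.13158679])}
{'time': 0.1, 'joint_positions': array([ 1.26439202,  0.3327901 , -0.06472301,  1.46084809,  0.02158981,
        1.34992317, -0.08848284]), 'joint_vel': array([-2.42277071e-04, -1.78920930e-03,  1.08710191e-03, -3.91865601e-03,
       -5.33529783e-04, -2.48261551e-05,  1.57659133e-03]), 'joint_torque': array([ 1.93761902e-03, -6.24542284e+01,  2.48638453e-02, -3.90719390e+01,
       -6.16023433e-02,  3.65869130e-02,  3.09889663e-05]), 'ee_pos': array([ 0.17492039, -0.59965697,  0.22184958]), 'eef_rot': array([ 9.89944632e-01,  1.41453947e-01, -1.10450014e-04, -6.27178101e-04]), 'ft_force': array([ 0.2329636 , -0.50739932, -0.79870497]), 'torque': array([-0.04352883,  0.00879527, -0.00886193]), 'grip_force': 0.0, 'width': 0.08669603232122337}
```

View pics/scene0.png

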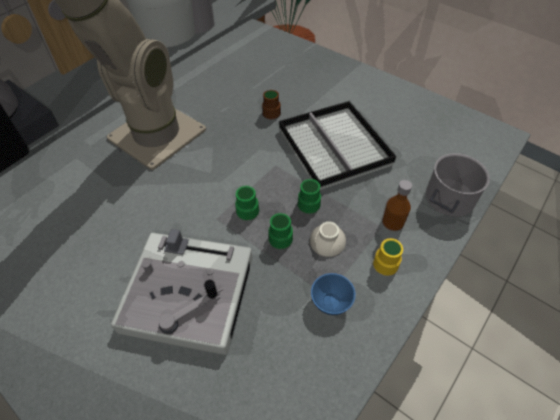

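View pics/top0.png

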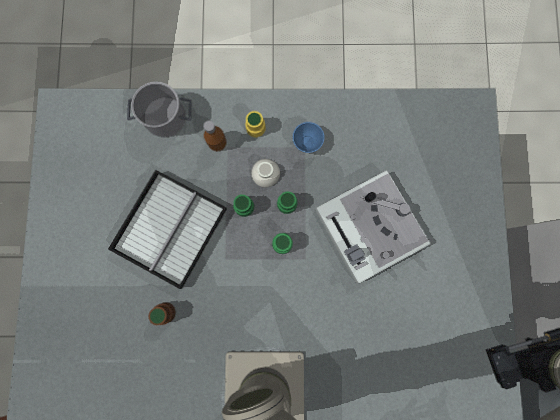

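The top view shows three green tumblers, at (243,205), (287,203) and (282,243), and one white bowl at (265,172). The look-alikes are the yellow one at (255,123) and the brown one at (160,313). The rack is at about (168,229), the fan unit at about (373,227), the cruet at (214,137) and the blue bowl at (308,138). Only green tumblers fit the description; I'll confirm that in enlarged crops.

Run:
```python
import cv2, numpy as np
t=cv2.imread("pics/top0.png"); s=cv2.imread("pics/scene0.png")
def crop(im,x0,y0,w,h,k,step=10):
    c=cv2.resize(im[y0:y0+h,x0:x0+w],None,fx=k,fy=k,interpolation=cv2.INTER_CUBIC)
    c=cv2.convertScaleAbs(c,alpha=1.4)
    for x in range(-(-x0//step)*step,x0+w,step):
        cv2.line(c,((x-x0)*k,0),((x-x0)*k,6),(0,0,255),1)
        if x%20==0: cv2.putText(c,str(x),((x-x0)*k-8,18),0,.35,(0,0,255),1)
    for y in range(-(-y0//step)*step,y0+h,step):
        cv2.line(c,(0,(y-y0)*k),(6,(y-y0)*k),(0,0,255),1)
        if y%20==0: cv2.putText(c,str(y),(8,(y-y0)*k+4),0,.35,(0,0,255),1)
    return c
A=crop(t,310,165,130,120,6); cv2.imwrite("pics/c_fan.png",A[:600,:800])
B=crop(t,225,150,80,110,5); C=crop(s,230,175,122,85,5)
h=max(B.shape[0],C.shape[0]);B=cv2.copyMakeBorder(B,0,h-B.shape[0],0,0,0);C=cv2.copyMakeBorder(C,0,h-C.shape[0],0,0,0)
D=np.hstack([B[:,:400],C[:,:400]]); 
cv2.imwrite("pics/c_items.png",np.hstack([B,cv2.resize(C,(400,int(400*C.shape[0]/C.shape[1]))) if 0 else C[:, :400]]))
cv2.imwrite("pics/c_rack.png",crop(t,100,165,133,125,4)[:600])
```

```text
(no output)
```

View pics/c_fan.png

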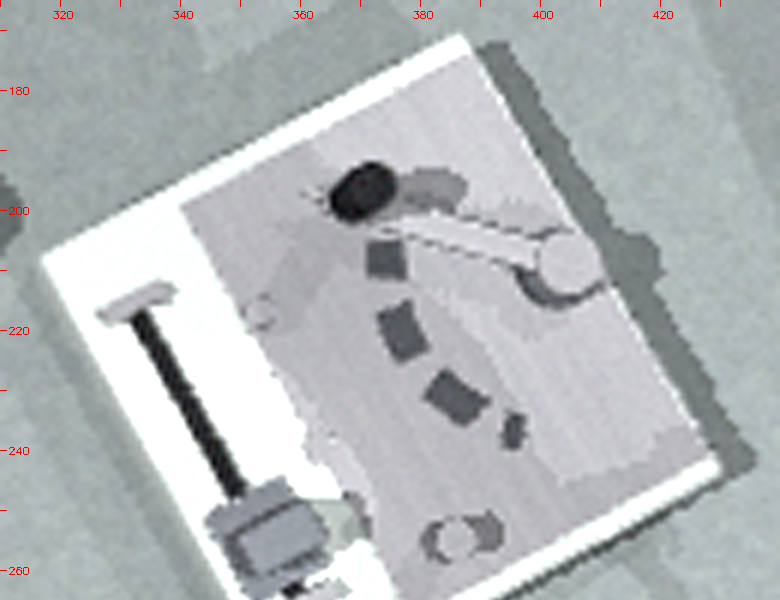

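View pics/c_items.png

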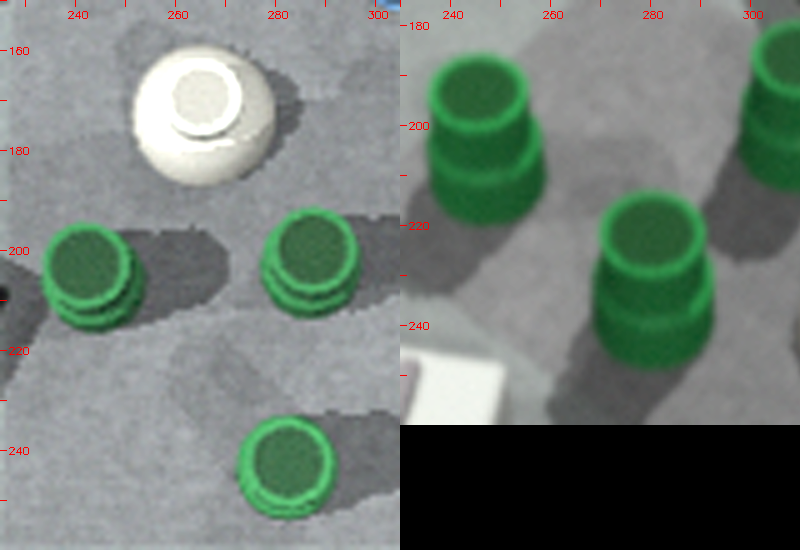

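View pics/c_rack.png

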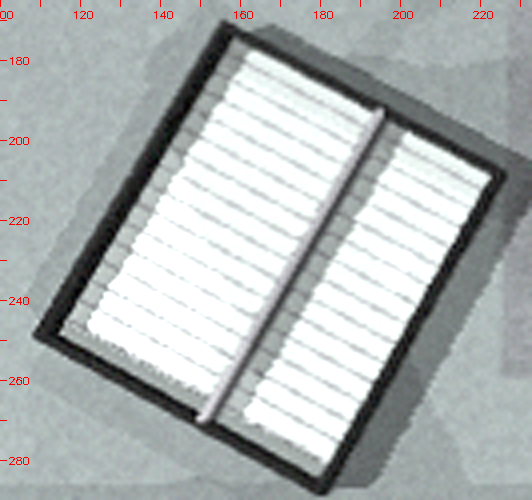

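The crops confirm the three green tumblers, with foot tops in the top view at A(242,203), B(287,200) and C(282,243). In the scene view C is at (245.5,193.5) and B at (280.3,221). The bowl foot is at (265.5,169.5). The lever knob top is at about (370,196), the tall post is hidden or to be identified around (363,245) or (385,255), and the vent grip top is at (357,253).

```bash
cat > h.py <<'E'
import cv2, numpy as np
from scipy.optimize import least_squares
from bench import *
def proj(n,X):
    c=get_calibration(n); p=c["R"]@np.asarray(X,float)+c["t"]; u=p[:2]/p[2]; u=u*(1+c["k1"]*(u@u))
    return np.array([c["fx"]*u[0]+c["cx"],c["fy"]*u[1]+c["cy"]])
def tri(pt,ps):
    r=least_squares(lambda X:np.r_[proj("top",X)-pt,proj("scene",X)-ps],[.6,0,.05]); return r.x, np.abs(r.fun).max()
def onz(n,p,z):
    r=least_squares(lambda X:proj(n,[X[0],X[1],z])-p,[.6,0]); return r.x
def crop(im,x0,y0,w,h,k,step=10,a=1.0):
    c=cv2.resize(im[y0:y0+h,x0:x0+w],None,fx=k,fy=k,interpolation=cv2.INTER_CUBIC)
    c=cv2.convertScaleAbs(c,alpha=a)
    for x in range(-(-x0//step)*step,x0+w,step):
        cv2.line(c,((x-x0)*k,0),((x-x0)*k,6),(0,0,255),1)
        if x%20==0: cv2.putText(c,str(x),((x-x0)*k-8,18),0,.35,(0,0,255),1)
    for y in range(-(-y0//step)*step,y0+h,step):
        cv2.line(c,(0,(y-y0)*k),(6,(y-y0)*k),(0,0,255),1)
        if y%20==0: cv2.putText(c,str(y),(8,(y-y0)*k+4),0,.35,(0,0,255),1)
    return c
def snap(n): return np.ascontiguousarray(camera(n)[:,:,::-1])
E
python3 - <<'E'
from h import *
s=cv2.imread("pics/scene0.png")
cv2.imwrite("pics/s_fan.png",crop(s,108,225,150,130,5)[:600,:800] if 0 else crop(s,108,228,150,120,5,a=1.2))
cv2.imwrite("pics/s_items.png",crop(s,272,98,128,160,3,a=1.2) if 0 else crop(s,272,98,130,150,4,a=1.1))
E
```

```text
(no output)
```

View pics/s_fan.png

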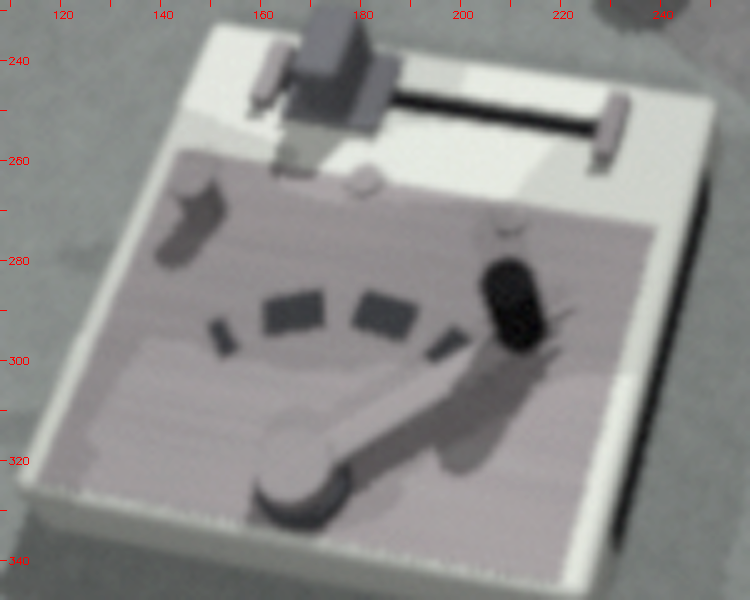

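View pics/s_items.png

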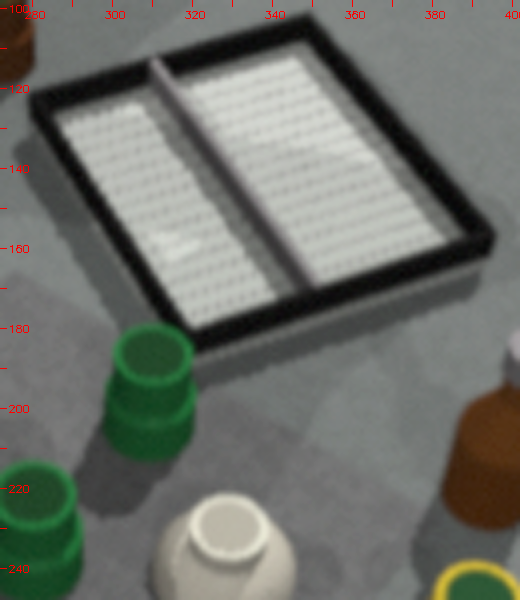

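The scene crop shows the tall post at (146,263) with a long shadow and the flat studs at (181,263) and (210,272), so the tall post marks the notch farthest from the knob. In this view the knob top is at (209,283), the grip top at about (175,238), tumbler A's foot at (310,186.5) and the bowl foot at (328.5,229).

Run:
```python
from h import *
np.set_printoptions(precision=4,suppress=True)
for n,a,b in [("A",(242,203),(310,186.5)),("B",(287.2,200.2),(280.3,220.8)),("C",(282.2,242.7),(245.6,193.5)),("bowl",(265.8,169.3),(328.7,229)),
 ("pivot",(404.5,208),(167,320.5)),("knobtop",(371.3,195),(208.5,283)),("railnear",(195,193),(350.5,169.5)),("railfar",(152,270),(310.5,113)),
 ("rk top-l",(155.5,171.5),(493,156)),("rk left",(109.5,248),(349,101.5)),("rk bot",(181.5,287.5),(280,121)),("rk right",(225,208),(321,187)),
 ("fan left",(316.5,208),(251,245)),("fan top",(387,170.5),(224,346)),("fan right",(430,242),(112,325))]:
    X,r=tri(a,b); print(n,X,round(r,2))
print("post top", onz("top",(386,255),.082), onz("scene",(147,263),.082))
for p in [(353.5,217),(364,240)]: print("stud",onz("top",p,.054))
print("grip", onz("top",(356.5,253.5),.096))
```

```text
A [0.5553 0.0674 0.0761] 0.16
B [ 0.564  -0.0665  0.0772] 0.29
C [ 0.438  -0.0518  0.0733] 0.26
bowl [ 0.6632 -0.0018  0.0576] 0.26
pivot [ 0.5403 -0.4121  0.0782] 0.25
knobtop [ 0.5694 -0.3069  0.1229] 0.44
railnear [0.5911 0.2147 0.0407] 0.31
railfar [0.3595 0.3369 0.0444] 0.83
rk top-l [ 0.8045  0.4548 -0.0192] 41.97
rk left [0.4233 0.4665 0.0418] 0.02
rk bot [0.3083 0.2472 0.0452] 0.85
rk right [0.5508 0.1275 0.0156] 0.62
fan left [ 0.5442 -0.1545  0.0573] 0.5
fan top [ 0.6607 -0.372   0.0525] 0.39
fan right [ 0.442  -0.4917  0.0515] 0.23
post top [ 0.4018 -0.3522] [ 0.4036 -0.3482]
stud [ 0.5161 -0.2671]
stud [ 0.447  -0.2964]
grip [ 0.4055 -0.2646]
```

```bash
cat >> h.py <<'E'
def fit(obs,w,l,z,g):
    # rigid rectangle fit, obs: list (cam,pixel,sx,sy)
    def pt(v,sx,sy):
        c,s=np.cos(v[2]),np.sin(v[2]); return [v[0]+c*sx*w/2-s*sy*l/2, v[1]+s*sx*w/2+c*sy*l/2, z]
    r=least_squares(lambda v:np.concatenate([proj(n,pt(v,a,b))-p for n,p,a,b in obs]),g); return r.x,np.round(r.fun,1)
def yaw():
    q=read_state()["eef_rot"]; x,y,Z,w=q; return np.arctan2(2*(x*y+w*Z),1-2*(y*y+Z*Z))
def go(*targets, start=None):
    """targets: (x,y,z,yaw_deg) -> dp and spin from the present (measured) pose"""
    st=read_state(); p,ps=(st["ee_pos"],yaw()) if start is None else (np.array(start[:3]),np.radians(start[3]))
    print("at",np.round(p,4),round(np.degrees(ps),2))
    for t in targets:
        d=np.array(t[:3])-p; c,s=np.cos(ps),np.sin(ps)
        dp=np.array([c*d[0]+s*d[1], s*d[0]-c*d[1], -d[2]])/.25
        dy=(np.radians(t[3])-ps+np.pi)%(2*np.pi)-np.pi
        print(np.round(dp,4).tolist(),"spin",round(-dy/np.pi,4),"n",round(max(np.linalg.norm(d)/.05,abs(np.degrees(dy))/8.59),1))
E
python3 - <<'E'
from h import *
np.set_printoptions(precision=4,suppress=True)
rk=[("top",(109.5,248),1,1),("top",(181.5,287.5),-1,1),("top",(225.5,208),-1,-1),("top",(155.5,171.5),1,-1),
 ("scene",(349,101.5),1,1),("scene",(280,121),-1,1),("scene",(319.5,185.5),-1,-1),("scene",(395,156.5),1,-1)]
v,e=fit(rk,.252,.284,.04,[.48,.3,1.08]); print("rack",v,np.degrees(v[2]),e)
# bay layout: walls (252-95-133-8)/2=8
c,s=np.cos(v[2]),np.sin(v[2])
P=lambda x,y:np.array([v[0]+c*x-s*y,v[1]+s*x+c*y])
xn=-.126+.008+.0475; xw=.126-.008-.0665
for y in(-.085,0,.085): print("narrow",y,P(xn,y))
print("wide",P(xw,0)); print("rail ends",proj("top",[*P(xn+.0515,-.132),.04]),proj("top",[*P(xn+.0515,.132),.04]))
fn=[("top",(316.5,208),-1,1),("top",(387,170.5),1,1),("top",(430,242),1,-1),("scene",(251,245),-1,1),("scene",(224,346.5),1,1),("scene",(112,325),1,-1)]
f,e=fit(fn,.25,.26,.05,[.5,-.3,-1.08]); print("fan",f,np.degrees(f[2]),e)
go((.438,-.0518,.2,152),(.438,-.0518,.05,152))
E
```

```text
rack [0.4853 0.2937 1.0829] 62.04718579002955 [-1.6  1.5 -0.9  1.9  1.7 -2.   0.6 -3.2 -0.4 -0.8 -2.3  0.2 -0.8 -1.5
  2.1  0.8]
narrow -0.085 [0.5273 0.1916]
narrow 0 [0.4522 0.2314]
narrow 0.085 [0.3772 0.2713]
wide [0.5094 0.3392]
rail ends [195.1931 192.7076] [151.2898 269.3136]
fan [ 0.4901 -0.3233 -1.0682] -61.203255023291916 [-1.8  0.1 -1.3 -1.2  0.9  1.8  0.5  0.7  1.7  0.4 -2.9 -0. ]
at [ 0.1749 -0.5997  0.2218] 16.26
[1.6239, -1.809, 0.0874] spin -0.7541 n 15.8
[1.6239, -1.809, 0.6874] spin -0.7541 n 15.8
```

carry_out(deltas=[{"dp": [0.2,-0.2,0],"spin": -0.047,"hand": 87},{"dp": [0.81,-0.9,0.04],"spin": -0.38,"hand": 87},{"dp": [0.81,-0.9,0.04],"spin": -0.38,"hand": 87},{"dp": [0.81,-0.9,0.04],"spin": -0.38,"hand": 87},{"dp": [0.81,-0.9,0.04],"spin": -0.38,"hand": 87},{"dp": [0.81,-0.9,0.04],"spin": -0.38,"hand": 87},{"dp": [0.81,-0.9,0.04],"spin": -0.38,"hand": 87},{"dp": [0.81,-0.9,0.04],"spin": -0.38,"hand": 87},{"dp": [0.81,-0.9,0.04],"spin": -0.38,"hand": 87},{"dp": [0.81,-0.9,0.04],"spin": -0.38,"hand": 87},{"dp": [0.81,-0.9,0.04],"spin": -0.38,"hand": 87},{"dp": [0.81,-0.9,0.04],"spin": -0.38,"hand": 87}])

```text
time: 1.3
ee_pos: [0.3063, -0.3275, 0.2124]
eef_rot: [0.74, 0.672, 0.0, -0.0]
ft_force: [0.2, 0.3, 0.1]
width: 0.087
grip_force: 0.0
```

Run:
```python
from h import *
go((.438,-.0518,.2,152)); print(read_state()["joint_positions"].round(2))
```

```text
at [ 0.3063 -0.3275  0.2124] 84.51
[1.1481, 0.4189, 0.0497] spin -0.375 n 7.9
[ 1.07 -0.04 -0.34  1.9  -0.01  1.28  0.64]
```

carry_out(deltas=[{"dp": [1,0.365,0.05],"spin": -0.375,"hand": 87},{"dp": [1,0.365,0.05],"spin": -0.375,"hand": 87},{"dp": [1,0.365,0.05],"spin": -0.375,"hand": 87},{"dp": [1,0.365,0.05],"spin": -0.375,"hand": 87},{"dp": [1,0.365,0.05],"spin": -0.375,"hand": 87},{"dp": [1,0.365,0.05],"spin": -0.375,"hand": 87},{"dp": [1,0.365,0.05],"spin": -0.375,"hand": 87},{"dp": [1,0.365,0.05],"spin": -0.375,"hand": 87},{"dp": [1,0.365,0.05],"spin": -0.375,"hand": 87},{"dp": [1,0.365,0.05],"spin": -0.375,"hand": 87}])

```text
time: 2.3
ee_pos: [0.4205, -0.087, 0.2]
eef_rot: [0.243, 0.97, 0.0, -0.0]
ft_force: [0.3, -0.8, -0.4]
width: 0.0869
grip_force: 0.0
```

Run:
```python
from h import *
go((.438,-.0518,.12,152),(.438,-.0518,.046,152)); print(read_state()["joint_positions"].round(2))
```

```text
at [ 0.4205 -0.087   0.2   ] 151.87
[0.0047, 0.1573, 0.32] spin -0.0007 n 1.8
[0.0047, 0.1573, 0.616] spin -0.0007 n 3.2
[ 0.76 -0.07 -0.62  1.95 -0.04  1.25  1.23]
```

carry_out(deltas=[{"dp": [0.005,0.157,0.1],"spin": 0,"hand": 87},{"dp": [0.005,0.157,0.3],"spin": 0,"hand": 87},{"dp": [0.005,0.157,0.45],"spin": 0,"hand": 87},{"dp": [0.005,0.157,0.55],"spin": 0,"hand": 87},{"dp": [0.005,0.157,0.616],"spin": 0,"hand": 87},{"dp": [0.005,0.157,0.616],"spin": 0,"hand": 87},{"dp": [0.005,0.157,0.616],"spin": 0,"hand": 46},{"dp": [0.005,0.157,0.616],"spin": 0,"hand": 46},{"dp": [0.005,0.157,0.616],"spin": 0,"hand": 46},{"dp": [0.005,0.157,0.616],"spin": 0,"hand": 46},{"dp": [0.005,0.157,0.616],"spin": 0,"hand": 46},{"dp": [0.005,0.157,0.616],"spin": 0,"hand": 46},{"dp": [0.005,0.157,0.5],"spin": 0,"hand": 46},{"dp": [0.005,0.157,0.3],"spin": 0,"hand": 46},{"dp": [0.005,0.157,0.12],"spin": 0,"hand": 46},{"dp": [0.005,0.157,0.12],"spin": 0,"hand": 46}], force=15)

```text
time: 3.9
ee_pos: [0.4408, -0.0517, 0.1756]
eef_rot: [0.241, 0.971, -0.0, 0.004]
ft_force: [0.3, -0.4, -0.9]
width: 0.0517
grip_force: 15.0
```

Run:
```python
from h import *
go((.3772,.2713,.16,152),(.3772,.2713,.062,152)); print(read_state()["joint_positions"].round(2))
```

```text
at [ 0.4408 -0.0517  0.1756] 152.17
[0.8283, 1.0236, 0.0622] spin 0.0009 n 6.6
[0.8283, 1.0236, 0.4542] spin 0.0009 n 7.0
[ 0.72 -0.01 -0.7   1.95 -0.    1.19  1.11]
```

carry_out(deltas=[{"dp": [0.828,1,0.06],"spin": 0,"hand": 46},{"dp": [0.828,1,0.06],"spin": 0,"hand": 46},{"dp": [0.828,1,0.06],"spin": 0,"hand": 46},{"dp": [0.828,1,0.06],"spin": 0,"hand": 46},{"dp": [0.828,1,0.06],"spin": 0,"hand": 46},{"dp": [0.828,1,0.06],"spin": 0,"hand": 46},{"dp": [0.828,1,0.06],"spin": 0,"hand": 46},{"dp": [0.828,1,0.06],"spin": 0,"hand": 46},{"dp": [0.828,1,0.06],"spin": 0,"hand": 46},{"dp": [0.828,1,0.06],"spin": 0,"hand": 46}])

```text
time: 4.9
ee_pos: [0.3717, 0.265, 0.1546]
eef_rot: [0.241, 0.97, -0.0, -0.0]
ft_force: [0.8, -0.9, -2.0]
width: 0.0515
grip_force: 15.0
```

Run:
```python
from h import *
go((.3772,.2713,.09,152),(.3772,.2713,.061,152)); print(read_state()["joint_positions"].round(2),read_state()["ft_force"])
```

```text
at [0.3717 0.265  0.1546] 152.08
[-0.0075, 0.0326, 0.2585] spin 0.0004 n 1.3
[-0.0075, 0.0326, 0.3745] spin 0.0004 n 1.9
[ 0.34  0.11 -1.09  1.93  0.11  1.16  0.29] [ 0.8332661  -0.85595244 -1.9997053 ]
```

carry_out(deltas=[{"dp": [-0.007,0.033,0.1],"spin": 0,"hand": 46},{"dp": [-0.007,0.033,0.2],"spin": 0,"hand": 46},{"dp": [-0.007,0.033,0.28],"spin": 0,"hand": 46},{"dp": [-0.007,0.033,0.32],"spin": 0,"hand": 46},{"dp": [-0.007,0.033,0.35],"spin": 0,"hand": 46},{"dp": [-0.007,0.033,0.37],"spin": 0,"hand": 46},{"dp": [-0.007,0.033,0.375],"spin": 0,"hand": 46},{"dp": [-0.007,0.033,0.375],"spin": 0,"hand": 46},{"dp": [-0.007,0.033,0.375],"spin": 0,"hand": 46}])

```text
time: 5.8
ee_pos: [0.3772, 0.2728, 0.0618]
eef_rot: [0.241, 0.971, 0.0, 0.0]
ft_force: [0.5, -0.9, -1.9]
width: 0.0518
grip_force: 15.0
```

carry_out(deltas=[{"dp": [0,0,0.005],"spin": 0,"hand": 46},{"dp": [0,0,0.008],"spin": 0,"hand": 46},{"dp": [0,0,0.008],"spin": 0,"hand": 46},{"dp": [0,0,0.008],"spin": 0,"hand": 70},{"dp": [0,0,0.008],"spin": 0,"hand": 70},{"dp": [0,0,0.008],"spin": 0,"hand": 70},{"dp": [0,0,-0.1],"spin": 0,"hand": 70},{"dp": [0,0,-0.3],"spin": 0,"hand": 70},{"dp": [0,0,-0.4],"spin": 0,"hand": 87},{"dp": [0,0,-0.4],"spin": 0,"hand": 87},{"dp": [0,0,-0.4],"spin": 0,"hand": 87}])

```text
time: 6.9
ee_pos: [0.3772, 0.2723, 0.1612]
eef_rot: [0.241, 0.971, -0.0, 0.001]
ft_force: [-0.6, -0.2, -0.4]
width: 0.0841
grip_force: 0.0
```

Run:
```python
from h import *
im=snap("top"); cv2.imwrite("pics/t1.png",crop(im,100,140,200,140,4,a=1.2))
go((.5553,.0674,.16,152),(.5553,.0674,.046,152))
```

```text
at [0.3767 0.2721 0.1605] 152.14
[-1.0143, -0.39, 0.0021] spin 0.0008 n 5.4
[-1.0143, -0.39, 0.4581] spin 0.0008 n 5.9
```

View pics/t1.png

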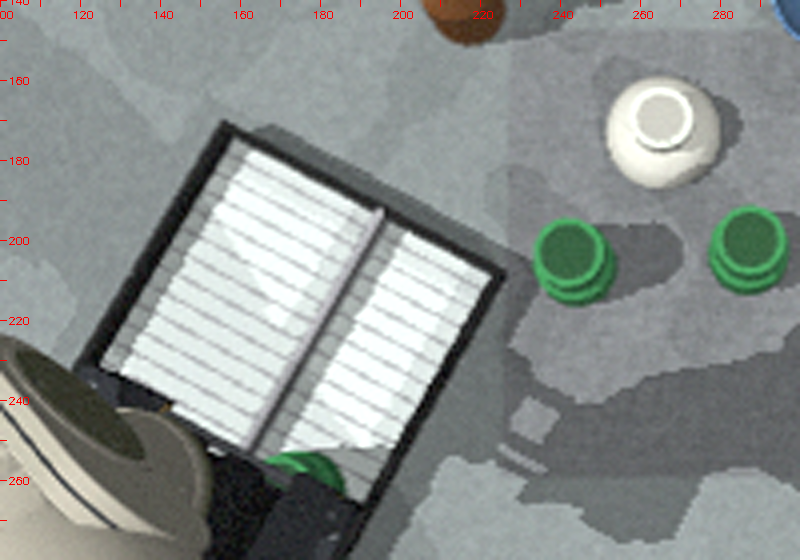

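The first tumbler is in the bay at about (176,258), partly hidden by the arm, and the bowl hasn't moved (265,170). Next is tumbler A at (242,203).

carry_out(deltas=[{"dp": [-1,-0.39,0],"spin": 0,"hand": 87},{"dp": [-1,-0.39,0],"spin": 0,"hand": 87},{"dp": [-1,-0.39,0],"spin": 0,"hand": 87},{"dp": [-1,-0.39,0],"spin": 0,"hand": 87},{"dp": [-1,-0.39,0],"spin": 0,"hand": 87},{"dp": [-1,-0.39,0],"spin": 0,"hand": 87},{"dp": [-1,-0.39,0],"spin": 0,"hand": 87},{"dp": [-1,-0.39,0],"spin": 0,"hand": 87},{"dp": [-1,-0.39,0],"spin": 0,"hand": 87}])

```text
time: 7.85
ee_pos: [0.5513, 0.0715, 0.1608]
eef_rot: [0.239, 0.971, 0.0, -0.001]
ft_force: [-0.6, 0.5, 0.1]
width: 0.0868
grip_force: 0.0
```

Run:
```python
from h import *
go((.5553,.0674,.046,152))
```

```text
at [0.5513 0.0715 0.1608] 152.32
[-0.0217, -0.007, 0.4593] spin 0.0018 n 2.3
```

carry_out(deltas=[{"dp": [-0.02,-0.007,0.15],"spin": 0,"hand": 87},{"dp": [-0.02,-0.007,0.3],"spin": 0,"hand": 87},{"dp": [-0.02,-0.007,0.4],"spin": 0,"hand": 87},{"dp": [-0.02,-0.007,0.46],"spin": 0,"hand": 87},{"dp": [-0.02,-0.007,0.46],"spin": 0,"hand": 87},{"dp": [-0.02,-0.007,0.46],"spin": 0,"hand": 46},{"dp": [-0.02,-0.007,0.46],"spin": 0,"hand": 46},{"dp": [-0.02,-0.007,0.46],"spin": 0,"hand": 46},{"dp": [-0.02,-0.007,0.46],"spin": 0,"hand": 46},{"dp": [-0.02,-0.007,0.46],"spin": 0,"hand": 46},{"dp": [-0.02,-0.007,0.46],"spin": 0,"hand": 46},{"dp": [-0.02,-0.007,0.3],"spin": 0,"hand": 46},{"dp": [-0.02,-0.007,0.1],"spin": 0,"hand": 46},{"dp": [-0.02,-0.007,0],"spin": 0,"hand": 46},{"dp": [-0.02,-0.007,0],"spin": 0,"hand": 46},{"dp": [-0.02,-0.007,0],"spin": 0,"hand": 46}], force=15)

```text
time: 9.45
ee_pos: [0.556, 0.0655, 0.1612]
eef_rot: [0.241, 0.971, -0.0, 0.0]
ft_force: [-0.4, -0.0, -0.7]
width: 0.0516
grip_force: 15.0
```

Run:
```python
from h import *
go((.4522,.2314,.155,152),(.4522,.2314,.06,152))
```

```text
at [0.556  0.0655 0.1612] 152.14
[0.6772, 0.3927, 0.0249] spin 0.0008 n 3.9
[0.6772, 0.3927, 0.4049] spin 0.0008 n 4.4
```

carry_out(deltas=[{"dp": [0.677,0.393,0],"spin": 0,"hand": 46},{"dp": [0.677,0.393,0],"spin": 0,"hand": 46},{"dp": [0.677,0.393,0],"spin": 0,"hand": 46},{"dp": [0.677,0.393,0],"spin": 0,"hand": 46},{"dp": [0.677,0.393,0],"spin": 0,"hand": 46},{"dp": [0.677,0.393,0],"spin": 0,"hand": 46},{"dp": [0.677,0.393,0],"spin": 0,"hand": 46},{"dp": [0.677,0.393,0.1],"spin": 0,"hand": 46},{"dp": [0.677,0.393,0.25],"spin": 0,"hand": 46},{"dp": [0.677,0.393,0.33],"spin": 0,"hand": 46},{"dp": [0.677,0.393,0.37],"spin": 0,"hand": 46},{"dp": [0.677,0.393,0.39],"spin": 0,"hand": 46},{"dp": [0.677,0.393,0.405],"spin": 0,"hand": 46},{"dp": [0.677,0.393,0.405],"spin": 0,"hand": 46}])

```text
time: 10.85
ee_pos: [0.453, 0.2317, 0.0607]
eef_rot: [0.241, 0.971, 0.0, 0.001]
ft_force: [0.6, -0.2, -1.0]
width: 0.0514
grip_force: 15.0
```

carry_out(deltas=[{"dp": [0,0,0.004],"spin": 0,"hand": 46},{"dp": [0,0,0.004],"spin": 0,"hand": 46},{"dp": [0,0,0.004],"spin": 0,"hand": 70},{"dp": [0,0,0.004],"spin": 0,"hand": 70},{"dp": [0,0,0.004],"spin": 0,"hand": 70},{"dp": [0,0,-0.1],"spin": 0,"hand": 70},{"dp": [0,0,-0.3],"spin": 0,"hand": 70},{"dp": [0,0,-0.4],"spin": 0,"hand": 87},{"dp": [0,0,-0.4],"spin": 0,"hand": 87},{"dp": [0,0,-0.4],"spin": 0,"hand": 87}])

```text
time: 11.85
ee_pos: [0.4524, 0.2315, 0.16]
eef_rot: [0.241, 0.971, -0.0, 0.0]
ft_force: [-1.0, -0.4, -1.2]
width: 0.084
grip_force: 0.0
```

Run:
```python
from h import *
go((.564,-.0665,.16,152))
```

```text
at [0.4524 0.2315 0.16  ] 152.14
[-0.9516, -0.8451, 0.0001] spin 0.0008 n 6.4
```

carry_out(deltas=[{"dp": [-0.952,-0.845,0],"spin": 0,"hand": 87},{"dp": [-0.952,-0.845,0],"spin": 0,"hand": 87},{"dp": [-0.952,-0.845,0],"spin": 0,"hand": 87},{"dp": [-0.952,-0.845,0],"spin": 0,"hand": 87},{"dp": [-0.952,-0.845,0],"spin": 0,"hand": 87},{"dp": [-0.952,-0.845,0],"spin": 0,"hand": 87},{"dp": [-0.952,-0.845,0],"spin": 0,"hand": 87},{"dp": [-0.952,-0.845,0],"spin": 0,"hand": 87},{"dp": [-0.952,-0.845,0],"spin": 0,"hand": 87},{"dp": [-0.952,-0.845,0.15],"spin": 0,"hand": 87},{"dp": [-0.952,-0.845,0.3],"spin": 0,"hand": 87},{"dp": [-0.952,-0.845,0.4],"spin": 0,"hand": 87},{"dp": [-0.952,-0.845,0.456],"spin": 0,"hand": 87},{"dp": [-0.952,-0.845,0.456],"spin": 0,"hand": 87},{"dp": [-0.952,-0.845,0.456],"spin": 0,"hand": 87}])

```text
time: 13.35
ee_pos: [0.5645, -0.0653, 0.0471]
eef_rot: [0.24, 0.971, 0.0, 0.001]
ft_force: [-0.6, 0.4, 0.1]
width: 0.0867
grip_force: 0.0
```

carry_out(deltas=[{"dp": [0,0,0],"spin": 0,"hand": 46},{"dp": [0,0,0],"spin": 0,"hand": 46},{"dp": [0,0,0],"spin": 0,"hand": 46},{"dp": [0,0,0],"spin": 0,"hand": 46},{"dp": [0,0,0],"spin": 0,"hand": 46},{"dp": [0,0,0],"spin": 0,"hand": 46},{"dp": [0,0,-0.15],"spin": 0,"hand": 46},{"dp": [0,0,-0.35],"spin": 0,"hand": 46},{"dp": [0,0,-0.44],"spin": 0,"hand": 46},{"dp": [0,0,-0.44],"spin": 0,"hand": 46},{"dp": [0,0,-0.44],"spin": 0,"hand": 46}], force=15)

```text
time: 14.45
ee_pos: [0.5639, -0.0664, 0.1558]
eef_rot: [0.241, 0.971, -0.0, 0.0]
ft_force: [-0.3, 0.4, -2.2]
width: 0.0514
grip_force: 15.0
```

Run:
```python
from h import *
go((.5273,.1916,.155,152),(.5273,.1916,.0605,152))
```

```text
at [ 0.5639 -0.0664  0.1558] 152.15
[0.6116, 0.8442, 0.0031] spin 0.0008 n 5.2
[0.6116, 0.8442, 0.3811] spin 0.0008 n 5.6
```

carry_out(deltas=[{"dp": [0.612,0.844,0],"spin": 0,"hand": 46},{"dp": [0.612,0.844,0],"spin": 0,"hand": 46},{"dp": [0.612,0.844,0],"spin": 0,"hand": 46},{"dp": [0.612,0.844,0],"spin": 0,"hand": 46},{"dp": [0.612,0.844,0],"spin": 0,"hand": 46},{"dp": [0.612,0.844,0],"spin": 0,"hand": 46},{"dp": [0.612,0.844,0],"spin": 0,"hand": 46},{"dp": [0.612,0.844,0],"spin": 0,"hand": 46},{"dp": [0.612,0.844,0.1],"spin": 0,"hand": 46},{"dp": [0.612,0.844,0.25],"spin": 0,"hand": 46},{"dp": [0.612,0.844,0.32],"spin": 0,"hand": 46},{"dp": [0.612,0.844,0.36],"spin": 0,"hand": 46},{"dp": [0.612,0.844,0.38],"spin": 0,"hand": 46},{"dp": [0.612,0.844,0.384],"spin": 0,"hand": 46},{"dp": [0.612,0.844,0.384],"spin": 0,"hand": 46}])

```text
time: 15.95
ee_pos: [0.5279, 0.192, 0.0609]
eef_rot: [0.241, 0.971, 0.0, 0.001]
ft_force: [0.1, -0.2, -0.3]
width: 0.0515
grip_force: 15.0
```

carry_out(deltas=[{"dp": [0,0,0],"spin": 0,"hand": 46},{"dp": [0,0,0],"spin": 0,"hand": 70},{"dp": [0,0,0],"spin": 0,"hand": 70},{"dp": [0,0,0],"spin": 0,"hand": 70},{"dp": [0,0,-0.1],"spin": 0,"hand": 70},{"dp": [0,0,-0.3],"spin": 0,"hand": 70},{"dp": [0,0,-0.4],"spin": 0,"hand": 87},{"dp": [-0.6,-0.4,-0.4],"spin": 0,"hand": 87},{"dp": [-0.6,-0.4,-0.4],"spin": 0,"hand": 87},{"dp": [-0.6,-0.4,-0.4],"spin": 0,"hand": 87},{"dp": [-0.6,-0.4,-0.4],"spin": 0,"hand": 87},{"dp": [-0.6,-0.4,-0.4],"spin": 0,"hand": 87},{"dp": [-0.6,-0.4,-0.4],"spin": 0,"hand": 87}])

```text
time: 17.25
ee_pos: [0.6132, 0.0331, 0.1599]
eef_rot: [0.241, 0.97, 0.0, -0.0]
ft_force: [0.2, 1.5, 0.3]
width: 0.087
grip_force: 0.0
```

Run:
```python
from h import *
a=snap("top"); b=snap("scene"); cv2.imwrite("pics/top2.png",a); cv2.imwrite("pics/scene2.png",b)
A=crop(a,100,140,200,150,3,a=1.2); B=crop(b,270,90,140,175,3,a=1.1)
h=B.shape[0]; A=cv2.copyMakeBorder(A,0,h-A.shape[0],0,0,0)
m=np.hstack([A,B]); print(m.shape); cv2.imwrite("pics/m2.png",cv2.resize(m,None,fx=.78,fy=.78) if m.shape[1]>800 else m)
cv2.imwrite("pics/m2.png",np.hstack([A[:,:380],B]))
```

```text
(525, 1020, 3)
```

View pics/m2.png

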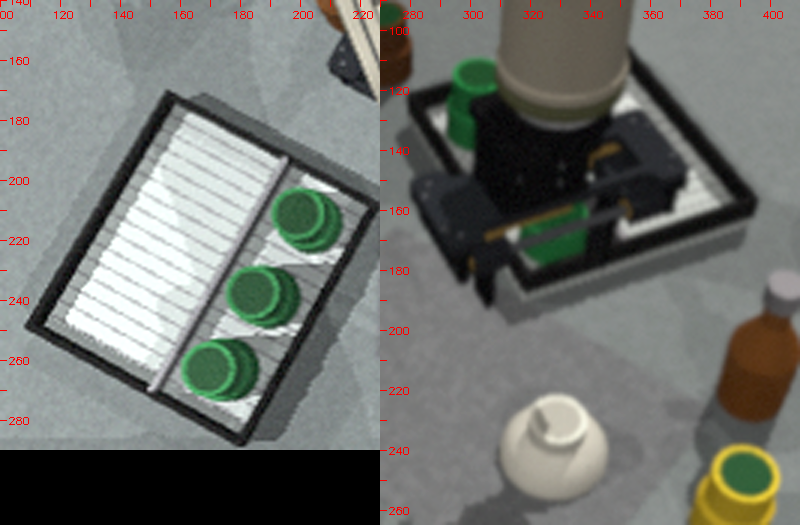

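All three tumblers stand flat in the narrow bay, at top-view (200,211), (188,238) and (173,262). The bowl foot is still at scene (328.5,229), so its earlier fix holds.

Run:
```python
from h import *
print(onz("top",(214,143),.03), tri((265.5,169.5),(328.5,229)))
go((.6632,-.0018,.16,152),(.6632,-.0018,.037,152))
```

```text
[0.75478039 0.16267938] (array([ 0.66257966, -0.00115536,  0.05644022]), np.float64(0.15251124276812789))
at [0.6128 0.0349 0.1602] 152.27
[-0.2468, -0.0359, 0.0009] spin 0.0015 n 1.2
[-0.2468, -0.0359, 0.4929] spin 0.0015 n 2.8
```

carry_out(deltas=[{"dp": [-0.246,-0.036,0],"spin": 0,"hand": 87},{"dp": [-0.246,-0.036,0],"spin": 0,"hand": 87},{"dp": [-0.246,-0.036,0],"spin": 0,"hand": 87},{"dp": [-0.246,-0.036,0.12],"spin": 0,"hand": 87},{"dp": [-0.246,-0.036,0.26],"spin": 0,"hand": 87},{"dp": [-0.246,-0.036,0.36],"spin": 0,"hand": 87},{"dp": [-0.246,-0.036,0.42],"spin": 0,"hand": 87},{"dp": [-0.246,-0.036,0.46],"spin": 0,"hand": 87},{"dp": [-0.246,-0.036,0.49],"spin": 0,"hand": 87},{"dp": [-0.246,-0.036,0.49],"spin": 0,"hand": 87},{"dp": [-0.246,-0.036,0.49],"spin": 0,"hand": 87}])

```text
time: 18.45
ee_pos: [0.6639, -0.0032, 0.0385]
eef_rot: [0.241, 0.971, 0.0, 0.001]
ft_force: [-1.2, 0.6, -0.0]
width: 0.0871
grip_force: 0.0
```

carry_out(deltas=[{"dp": [0,0,0],"spin": 0,"hand": 42},{"dp": [0,0,0],"spin": 0,"hand": 42},{"dp": [0,0,0],"spin": 0,"hand": 42},{"dp": [0,0,0],"spin": 0,"hand": 42},{"dp": [0,0,0],"spin": 0,"hand": 42},{"dp": [0,0,0],"spin": 0,"hand": 42},{"dp": [0,0,0],"spin": 0,"hand": 42}], force=20)

```text
time: 19.15
ee_pos: [0.6635, -0.0032, 0.0376]
eef_rot: [0.24, 0.971, 0.0, 0.0]
ft_force: [-0.1, 0.6, 0.4]
width: 0.0473
grip_force: 20.0
```

Gripped at the foot, 47 mm across. Lifting.

carry_out(deltas=[{"dp": [0,0,-0.08],"spin": 0,"hand": 42},{"dp": [0,0,-0.2],"spin": 0,"hand": 42},{"dp": [0,0,-0.36],"spin": 0,"hand": 42},{"dp": [0,0,-0.48],"spin": 0,"hand": 42},{"dp": [0,0,-0.48],"spin": 0,"hand": 42},{"dp": [0,0,-0.48],"spin": 0,"hand": 42},{"dp": [0,0,-0.48],"spin": 0,"hand": 42}])

```text
time: 19.85
ee_pos: [0.6626, -0.0038, 0.1558]
eef_rot: [0.241, 0.971, -0.0, -0.001]
ft_force: [0.5, 0.7, -1.6]
width: 0.0471
grip_force: 20.0
```

Run:
```python
from h import *
go((.5094,.3392,.157,152),(.5094,.3392,.052,152))
```

```text
at [ 0.6626 -0.0038  0.1558] 152.16
[1.1825, 0.9269, -0.0047] spin 0.0009 n 7.5
[1.1825, 0.9269, 0.4153] spin 0.0009 n 7.8
```

carry_out(deltas=[{"dp": [0.98,0.927,0],"spin": 0,"hand": 42},{"dp": [0.98,0.927,0],"spin": 0,"hand": 42},{"dp": [0.98,0.927,0],"spin": 0,"hand": 42},{"dp": [0.98,0.927,0],"spin": 0,"hand": 42},{"dp": [0.98,0.927,0],"spin": 0,"hand": 42},{"dp": [0.98,0.927,0],"spin": 0,"hand": 42},{"dp": [0.98,0.927,0],"spin": 0,"hand": 42},{"dp": [0.98,0.927,0],"spin": 0,"hand": 42},{"dp": [0.98,0.927,0],"spin": 0,"hand": 42},{"dp": [0.98,0.927,0],"spin": 0,"hand": 42}])

```text
time: 20.85
ee_pos: [0.5555, 0.3142, 0.1564]
eef_rot: [0.241, 0.97, -0.001, -0.0]
ft_force: [0.0, 0.1, -1.2]
width: 0.0471
grip_force: 20.0
```

Run:
```python
from h import *
go((.5094,.3392,.053,152))
```

```text
at [0.5555 0.3142 0.1564] 152.06
[0.2097, 0.0019, 0.4134] spin 0.0003 n 2.3
```

carry_out(deltas=[{"dp": [0.1,0,0.05],"spin": 0,"hand": 42},{"dp": [0.21,0.001,0.1],"spin": 0,"hand": 42},{"dp": [0.21,0.001,0.2],"spin": 0,"hand": 42},{"dp": [0.21,0.001,0.28],"spin": 0,"hand": 42},{"dp": [0.21,0.001,0.33],"spin": 0,"hand": 42},{"dp": [0.21,0.001,0.36],"spin": 0,"hand": 42},{"dp": [0.21,0.001,0.38],"spin": 0,"hand": 42},{"dp": [0.21,0.001,0.39],"spin": 0,"hand": 42},{"dp": [0.21,0.001,0.4],"spin": 0,"hand": 42},{"dp": [0.21,0.001,0.405],"spin": 0,"hand": 42},{"dp": [0.21,0.001,0.41],"spin": 0,"hand": 42},{"dp": [0.21,0.001,0.412],"spin": 0,"hand": 42},{"dp": [0.21,0.001,0.412],"spin": 0,"hand": 42}])

```text
time: 22.15
ee_pos: [0.5087, 0.3407, 0.0546]
eef_rot: [0.241, 0.971, -0.0, 0.0]
ft_force: [-0.5, -0.4, -1.6]
width: 0.0472
grip_force: 20.0
```

carry_out(deltas=[{"dp": [0,0,0.001],"spin": 0,"hand": 42},{"dp": [0,0,0.002],"spin": 0,"hand": 42},{"dp": [0,0,0.003],"spin": 0,"hand": 42},{"dp": [0,0,0.004],"spin": 0,"hand": 42},{"dp": [0,0,0.004],"spin": 0,"hand": 42}])

```text
time: 22.65
ee_pos: [0.5087, 0.3407, 0.0535]
eef_rot: [0.241, 0.971, -0.0, 0.0]
ft_force: [1.3, 0.7, -1.6]
width: 0.0474
grip_force: 20.0
```

carry_out(deltas=[{"dp": [0,0,0.002],"spin": 0,"hand": 42},{"dp": [0,0,0.004],"spin": 0,"hand": 42},{"dp": [0,0,0.006],"spin": 0,"hand": 42},{"dp": [0,0,0.007],"spin": 0,"hand": 42},{"dp": [0,0,0.008],"spin": 0,"hand": 42},{"dp": [0,0,0.008],"spin": 0,"hand": 42}])

```text
time: 23.25
ee_pos: [0.5087, 0.3406, 0.0516]
eef_rot: [0.241, 0.971, -0.0, 0.0]
ft_force: [-0.8, -1.4, 0.2]
width: 0.0475
grip_force: 20.0
```

Contact (the weight is off the wrist). Releasing and rising.

carry_out(deltas=[{"dp": [0,0,0.001],"spin": 0,"hand": 42},{"dp": [0,0,0.001],"spin": 0,"hand": 52},{"dp": [0,0,0.001],"spin": 0,"hand": 70},{"dp": [0,0,0.001],"spin": 0,"hand": 70},{"dp": [0,0,-0.05],"spin": 0,"hand": 70},{"dp": [0,0,-0.2],"spin": 0,"hand": 70},{"dp": [0,0,-0.4],"spin": 0,"hand": 70},{"dp": [0,0,-0.55],"spin": 0,"hand": 70},{"dp": [0,0,-0.55],"spin": 0,"hand": 70}])

```text
time: 24.15
ee_pos: [0.5103, 0.343, 0.1958]
eef_rot: [0.24, 0.971, 0.003, 0.003]
ft_force: [0.1, 1.2, 0.5]
width: 0.0698
grip_force: 0.0
```

Run:
```python
from h import *
np.set_printoptions(precision=4,suppress=True)
f=np.array([.4901,-.3233]); th=np.radians(-61.5); ex=np.array([np.cos(th),np.sin(th)]); ey=np.array([-ex[1],ex[0]])
g=np.array([.4055,-.2646]); print("grip in fan",(g-f)@ex,(g-f)@ey,"fan ey",ey,"end",g+ey*.1)
print(read_state()["joint_positions"].round(2))
go((g[0],g[1],.2,-152+180))
```

```text
grip in fan -0.0919541956312202 -0.04633870850396323 fan ey [0.8788 0.4772] end [ 0.4934 -0.2169]
[ 0.03  0.47 -0.94  1.5   0.39  1.36  0.15]
at [0.5103 0.343  0.1958] 152.18
[-0.7638, -2.3451, -0.0169] spin 0.6899 n 14.5
```

carry_out(deltas=[{"dp": [-0.36,-1,0],"spin": 0.345,"hand": 70},{"dp": [-0.36,-1,0],"spin": 0.345,"hand": 70},{"dp": [-0.36,-1,0],"spin": 0.345,"hand": 70},{"dp": [-0.36,-1,0],"spin": 0.345,"hand": 70},{"dp": [-0.36,-1,0],"spin": 0.345,"hand": 70},{"dp": [-0.36,-1,0],"spin": 0.345,"hand": 70},{"dp": [-0.36,-1,0],"spin": 0.345,"hand": 70},{"dp": [-0.36,-1,0],"spin": 0.345,"hand": 70},{"dp": [-0.36,-1,0],"spin": 0.345,"hand": 70},{"dp": [-0.36,-1,0],"spin": 0.345,"hand": 70}])

```text
time: 25.15
ee_pos: [0.4714, 0.0778, 0.1891]
eef_rot: [0.706, 0.708, -0.0, 0.0]
ft_force: [-0.1, 1.3, 0.6]
width: 0.0702
grip_force: 0.0
```

Run:
```python
from h import *
a=snap("top"); b=snap("scene"); cv2.imwrite("pics/top3.png",a); cv2.imwrite("pics/scene3.png",b)
A=crop(a,100,110,220,180,3,a=1.2)[:,:400]; B=crop(b,270,90,130,175,3,a=1.1)
h=max(A.shape[0],B.shape[0]); A=cv2.copyMakeBorder(A,0,h-A.shape[0],0,0,0);B=cv2.copyMakeBorder(B,0,h-B.shape[0],0,0,0)
cv2.imwrite("pics/m3.png",np.hstack([A,B]))
go((.4055,-.2646,.2,28.5))
```

```text
at [0.4714 0.0778 0.1891] 90.15
[-1.369, -0.2674, -0.0438] spin 0.3425 n 7.2
```

View pics/m3.png

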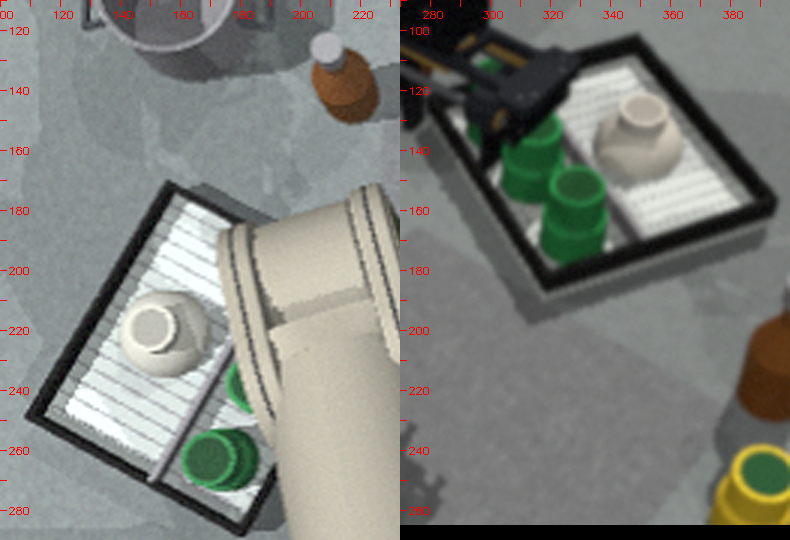

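The bowl sits flat in the wide bay at top-view (152,222), and the tumblers still stand in the narrow bay. On to the vent grip.

carry_out(deltas=[{"dp": [-1,-0.19,0],"spin": 0.2,"hand": 70},{"dp": [-1,-0.19,0],"spin": 0.342,"hand": 70},{"dp": [-1,-0.19,-0.04],"spin": 0.342,"hand": 70},{"dp": [-1,-0.19,-0.04],"spin": 0.342,"hand": 70},{"dp": [-1,-0.19,-0.04],"spin": 0.342,"hand": 70},{"dp": [-1,-0.19,-0.04],"spin": 0.342,"hand": 70},{"dp": [-1,-0.19,-0.04],"spin": 0.342,"hand": 70},{"dp": [-1,-0.19,-0.04],"spin": 0.342,"hand": 70},{"dp": [-1,-0.19,-0.04],"spin": 0.342,"hand": 70},{"dp": [-1,-0.19,-0.04],"spin": 0.342,"hand": 70}])

```text
time: 26.25
ee_pos: [0.4244, -0.172, 0.199]
eef_rot: [0.969, 0.248, -0.0, 0.0]
ft_force: [0.1, -0.1, -0.3]
width: 0.07
grip_force: 0.0
```

Run:
```python
from h import *
print(tri((356.5,253.5),(175,237.5)), proj("top",[.4055,-.2646,.096]),proj("scene",[.4055,-.2646,.096]))
a=snap("top"); cv2.imwrite("pics/t4.png",np.hstack([crop(cv2.imread("pics/top0.png"),320,230,60,50,6,a=1),crop(cv2.imread("pics/scene0.png"),145,220,65,50,6,a=1)]))
go((.4055,-.2646,.2,28.5),(.4055,-.2646,.07,28.5))
```

```text
(array([ 0.40682799, -0.26412611,  0.0902549 ]), np.float64(0.5758309571368727)) [356.5037872  253.48807152] [173.36390006 236.03003159]
at [ 0.4244 -0.1721  0.1991] 28.72
[-0.2441, 0.2883, -0.0038] spin 0.0012 n 1.9
[-0.2441, 0.2883, 0.5162] spin 0.0012 n 3.2
```

View pics/t4.png

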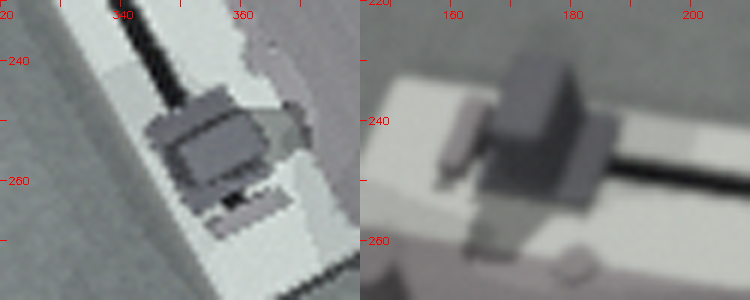

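The crop confirms the grip's top face, centred at about top (356.5,253.5) and scene (174,235).

carry_out(deltas=[{"dp": [-0.244,0.288,0],"spin": 0,"hand": 70},{"dp": [-0.244,0.288,0],"spin": 0,"hand": 70},{"dp": [-0.244,0.288,0.1],"spin": 0,"hand": 70},{"dp": [-0.244,0.288,0.25],"spin": 0,"hand": 70},{"dp": [-0.244,0.288,0.4],"spin": 0,"hand": 70},{"dp": [-0.244,0.288,0.48],"spin": 0,"hand": 70},{"dp": [-0.244,0.288,0.512],"spin": 0,"hand": 70},{"dp": [-0.244,0.288,0.512],"spin": 0,"hand": 70},{"dp": [-0.244,0.288,0.512],"spin": 0,"hand": 34},{"dp": [-0.244,0.288,0.512],"spin": 0,"hand": 34},{"dp": [-0.244,0.288,0.512],"spin": 0,"hand": 34},{"dp": [-0.244,0.288,0.512],"spin": 0,"hand": 34},{"dp": [-0.244,0.288,0.512],"spin": 0,"hand": 34},{"dp": [-0.244,0.288,0.512],"spin": 0,"hand": 34}], force=15)

```text
time: 27.7
ee_pos: [0.4049, -0.2643, 0.0714]
eef_rot: [0.969, 0.246, -0.0, -0.0]
ft_force: [-1.9, 3.7, 6.0]
width: 0.0397
grip_force: 15.0
```

carry_out(deltas=[{"dp": [0.05,0,0],"spin": 0,"hand": 34},{"dp": [0.1,0,0],"spin": 0,"hand": 34},{"dp": [0.15,0,0],"spin": 0,"hand": 34},{"dp": [0.2,0,0],"spin": 0,"hand": 34},{"dp": [0.24,0,0],"spin": 0,"hand": 34},{"dp": [0.24,0,0],"spin": 0,"hand": 34}])

```text
time: 28.3
ee_pos: [0.4589, -0.2351, 0.0715]
eef_rot: [0.969, 0.247, 0.001, -0.0]
ft_force: [0.7, 3.6, 4.7]
width: 0.0399
grip_force: 15.0
```

carry_out(deltas=[{"dp": [0.03,0,0],"spin": 0,"hand": 34},{"dp": [0.06,0,0],"spin": 0,"hand": 34},{"dp": [0.08,0,0],"spin": 0,"hand": 34},{"dp": [0.1,0,0],"spin": 0,"hand": 34},{"dp": [0.1,0,0],"spin": 0,"hand": 34}])

```text
time: 28.8
ee_pos: [0.4799, -0.2237, 0.0714]
eef_rot: [0.969, 0.246, 0.0, -0.0]
ft_force: [-0.2, 4.9, 4.7]
width: 0.0398
grip_force: 15.0
```

carry_out(deltas=[{"dp": [0.02,0,0],"spin": 0,"hand": 34},{"dp": [0.035,0,0],"spin": 0,"hand": 34},{"dp": [0.05,0,0],"spin": 0,"hand": 34},{"dp": [0.05,0,0],"spin": 0,"hand": 34}])

```text
time: 29.2
ee_pos: [0.4907, -0.2179, 0.0714]
eef_rot: [0.969, 0.246, 0.0, -0.0]
ft_force: [-1.5, 3.1, 5.6]
width: 0.0399
grip_force: 15.0
```

carry_out(deltas=[{"dp": [0.012,0,0],"spin": 0,"hand": 34},{"dp": [0.024,0,0],"spin": 0,"hand": 34},{"dp": [0.032,0,0],"spin": 0,"hand": 34},{"dp": [0.032,0,0],"spin": 0,"hand": 34}])

```text
time: 29.6
ee_pos: [0.4938, -0.2163, 0.0708]
eef_rot: [0.97, 0.245, -0.004, -0.0]
ft_force: [-17.3, -0.1, 14.1]
width: 0.0397
grip_force: 15.0
```

carry_out(deltas=[{"dp": [0,0,0],"spin": 0,"hand": 60},{"dp": [0,0,0],"spin": 0,"hand": 60},{"dp": [0,0,0],"spin": 0,"hand": 60},{"dp": [0,0,-0.15],"spin": 0,"hand": 60},{"dp": [0,0,-0.35],"spin": 0,"hand": 60},{"dp": [0,0,-0.5],"spin": 0,"hand": 60},{"dp": [-0.5,-0.5,-0.55],"spin": 0,"hand": 40},{"dp": [-0.5,-0.5,-0.55],"spin": 0,"hand": 40},{"dp": [-0.5,-0.5,-0.55],"spin": 0,"hand": 40},{"dp": [-0.5,-0.5,-0.55],"spin": 0,"hand": 40},{"dp": [-0.5,-0.5,-0.55],"spin": 0,"hand": 40},{"dp": [-0.5,-0.5,-0.55],"spin": 0,"hand": 40}])

```text
time: 30.8
ee_pos: [0.3286, -0.1645, 0.209]
eef_rot: [0.969, 0.246, 0.001, 0.001]
ft_force: [-0.0, -0.1, 0.5]
width: 0.0403
grip_force: 0.0
```

Run:
```python
from h import *
a=snap("top"); b=snap("scene")
A=crop(a,305,165,130,115,3,a=1.2); B=crop(b,108,228,150,120,3,a=1.1)[:,:400]
h=max(A.shape[0],B.shape[0]); A=cv2.copyMakeBorder(A,0,h-A.shape[0],0,0,0);B=cv2.copyMakeBorder(B,0,h-B.shape[0],0,0,0)
cv2.imwrite("pics/m5.png",np.hstack([A,B]))
```

```text
(no output)
```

View pics/m5.png

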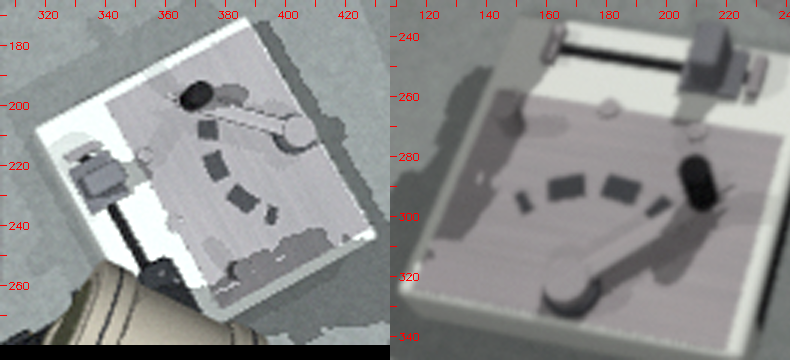

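The vent grip is against the rack-side bracket (top ≈(338,224)), and the stop pushed back with 17 N after about 100 mm of travel. The lever is still parked, with its knob at (371,195). I'll throw it next, starting by working out the knob arc.

Run:
```python
from h import *
pv=np.array([.5403,-.4121])
K=lambda d:pv+.11*np.array([np.cos(np.radians(d)),np.sin(np.radians(d))])
k=K(74.6); print(k)
go((*k,.2,74.6),(*k,.084,74.6))
print("arc")
go(*[(*K(d),.084,d) for d in np.r_[74.6:150:6.0]], (*K(156),.084,156),(*K(158),.084,158), start=(*k,.084,74.6))
```

```text
[ 0.56951117 -0.30604951]
at [ 0.3291 -0.1644  0.2086] 28.54
[0.5742, 0.9572, 0.0345] spin -0.2559 n 5.6
[0.5742, 0.9572, 0.4985] spin -0.2559 n 6.1
arc
at [ 0.5695 -0.306   0.084 ] 74.6
[0.0, 0.0, -0.0] spin -0.0 n 0.0
[-0.0024, -0.046, -0.0] spin -0.0333 n 0.7
[-0.0096, -0.0915, -0.0] spin -0.0667 n 1.4
[-0.0215, -0.136, -0.0] spin -0.1 n 2.1
[-0.038, -0.179, -0.0] spin -0.1333 n 2.8
[-0.0589, -0.22, -0.0] spin -0.1667 n 3.5
[-0.084, -0.2586, -0.0] spin -0.2 n 4.2
[-0.113, -0.2944, -0.0] spin -0.2333 n 4.9
[-0.1456, -0.327, -0.0] spin -0.2667 n 5.6
[-0.1814, -0.356, -0.0] spin -0.3 n 6.3
[-0.22, -0.3811, -0.0] spin -0.3333 n 7.0
[-0.261, -0.402, -0.0] spin -0.3667 n 7.7
[-0.304, -0.4185, -0.0] spin -0.4 n 8.4
[-0.3742, -0.4351, -0.0] spin -0.4522 n 9.5
[-0.3894, -0.4371, -0.0] spin -0.4633 n 9.7
```

carry_out(deltas=[{"dp": [0.574,0.957,0.03],"spin": -0.256,"hand": 55},{"dp": [0.574,0.957,0.03],"spin": -0.256,"hand": 55},{"dp": [0.574,0.957,0.03],"spin": -0.256,"hand": 55},{"dp": [0.574,0.957,0.03],"spin": -0.256,"hand": 55},{"dp": [0.574,0.957,0.03],"spin": -0.256,"hand": 55},{"dp": [0.574,0.957,0.03],"spin": -0.256,"hand": 55},{"dp": [0.574,0.957,0.03],"spin": -0.256,"hand": 55},{"dp": [0.574,0.957,0.03],"spin": -0.256,"hand": 55},{"dp": [0.574,0.957,0.15],"spin": -0.256,"hand": 55},{"dp": [0.574,0.957,0.3],"spin": -0.256,"hand": 55},{"dp": [0.574,0.957,0.4],"spin": -0.256,"hand": 55},{"dp": [0.574,0.957,0.47],"spin": -0.256,"hand": 55},{"dp": [0.574,0.957,0.498],"spin": -0.256,"hand": 55},{"dp": [0.574,0.957,0.498],"spin": -0.256,"hand": 55},{"dp": [0.574,0.957,0.498],"spin": -0.256,"hand": 55}])

```text
time: 32.4
ee_pos: [0.569, -0.3062, 0.0854]
eef_rot: [0.796, 0.606, 0.0, 0.001]
ft_force: [0.4, -0.4, 0.6]
width: 0.0549
grip_force: 0.0
```

carry_out(deltas=[{"dp": [0,0,0],"spin": 0,"hand": 20},{"dp": [0,0,0],"spin": 0,"hand": 20},{"dp": [0,0,0],"spin": 0,"hand": 20},{"dp": [0,0,0],"spin": 0,"hand": 20},{"dp": [0,0,0],"spin": 0,"hand": 20},{"dp": [0,0,0],"spin": 0,"hand": 20}], force=8)

```text
time: 33.0
ee_pos: [0.5686, -0.3061, 0.0842]
eef_rot: [0.796, 0.606, 0.0, 0.0]
ft_force: [0.3, -0.6, 0.4]
width: 0.0236
grip_force: 8.0
```

carry_out(deltas=[{"dp": [0,0,0],"spin": 0,"hand": 27},{"dp": [-0.002,-0.046,0],"spin": -0.033,"hand": 27},{"dp": [-0.01,-0.092,0],"spin": -0.067,"hand": 27},{"dp": [-0.022,-0.136,0],"spin": -0.1,"hand": 27},{"dp": [-0.038,-0.179,0],"spin": -0.133,"hand": 27},{"dp": [-0.059,-0.22,0],"spin": -0.167,"hand": 27},{"dp": [-0.084,-0.259,0],"spin": -0.2,"hand": 27},{"dp": [-0.113,-0.294,0],"spin": -0.233,"hand": 27},{"dp": [-0.146,-0.327,0],"spin": -0.267,"hand": 27},{"dp": [-0.181,-0.356,0],"spin": -0.3,"hand": 27},{"dp": [-0.22,-0.381,0],"spin": -0.333,"hand": 27},{"dp": [-0.261,-0.402,0],"spin": -0.367,"hand": 27},{"dp": [-0.304,-0.418,0],"spin": -0.4,"hand": 27},{"dp": [-0.34,-0.428,0],"spin": -0.427,"hand": 27},{"dp": [-0.374,-0.435,0],"spin": -0.452,"hand": 27},{"dp": [-0.374,-0.435,0],"spin": -0.452,"hand": 27},{"dp": [-0.382,-0.436,0],"spin": -0.458,"hand": 27},{"dp": [-0.382,-0.436,0],"spin": -0.458,"hand": 27}])

```text
time: 34.8
ee_pos: [0.4382, -0.369, 0.0841]
eef_rot: [0.199, 0.98, -0.0, 0.0]
ft_force: [-0.6, -0.5, 0.5]
width: 0.0267
grip_force: 0.0
```

Run:
```python
from h import *
p=read_state()["ee_pos"]-np.array([.5403,-.4121,0]); print(np.degrees(np.arctan2(p[1],p[0])),np.hypot(p[0],p[1]),read_state()["ft_force"])
```

```text
157.10034874528267 0.11080217610400121 [-0.62739894 -0.45149217  0.53245097]
```

carry_out(deltas=[{"dp": [0,0,0],"spin": 0,"hand": 45},{"dp": [0,0,0],"spin": 0,"hand": 45},{"dp": [0,0,0],"spin": 0,"hand": 45},{"dp": [0,0,-0.1],"spin": 0,"hand": 45},{"dp": [0,0,-0.3],"spin": 0,"hand": 45},{"dp": [0,0,-0.5],"spin": 0,"hand": 45},{"dp": [0.4,0.7,-0.6],"spin": 0,"hand": 45},{"dp": [0.4,0.7,-0.6],"spin": 0,"hand": 45},{"dp": [0.4,0.7,-0.6],"spin": 0,"hand": 45},{"dp": [0.4,0.7,-0.6],"spin": 0,"hand": 45},{"dp": [0.4,0.7,-0.6],"spin": 0,"hand": 45},{"dp": [0.4,0.7,-0.6],"spin": 0,"hand": 45}])

```text
time: 36.0
ee_pos: [0.4145, -0.1682, 0.2346]
eef_rot: [0.198, 0.98, -0.001, 0.001]
ft_force: [-0.1, 0.8, -0.9]
width: 0.0447
grip_force: 0.0
```

Run:
```python
from h import *
a=snap("top"); b=snap("scene")
cv2.imwrite("pics/m6.png",np.hstack([cv2.convertScaleAbs(a[60:330,90:450],alpha=1.2),b[60:330,100:440]]))
A=crop(a,305,165,130,115,3,a=1.2); B=crop(b,108,228,150,120,3,a=1.1)[:,:400]
h=max(A.shape[0],B.shape[0]); A=cv2.copyMakeBorder(A,0,h-A.shape[0],0,0,0);B=cv2.copyMakeBorder(B,0,h-B.shape[0],0,0,0)
m=np.hstack([A,B]); r=cv2.imread("pics/m6.png"); r=cv2.resize(r,(m.shape[1]-200,int(r.shape[0]*(m.shape[1]-200)/r.shape[1]))); r=cv2.copyMakeBorder(r,0,0,0,m.shape[1]-r.shape[1],0)
m=np.vstack([m,r]); print(m.shape); cv2.imwrite("pics/m6.png",m[:600])
```

```text
(587, 790, 3)
```

View pics/m6.png

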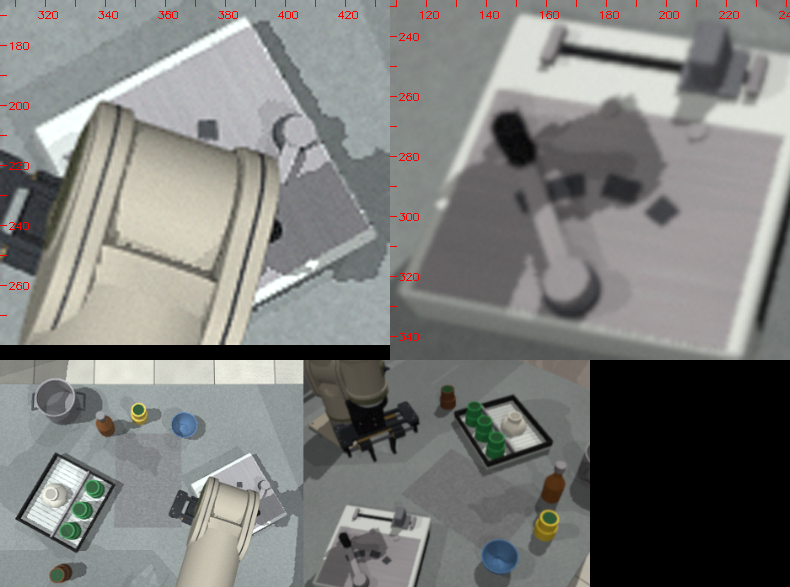

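The lever knob is now at scene (148,266), in line with the tall post. The rack holds three tumblers and the bowl, and the grip is at its stop. I'll check the lever angle numerically, then hand in.

Run:
```python
from h import *
for d in (150,153,155.7,158): print(d,proj("scene",[.5403+.11*np.cos(np.radians(d)),-.4121+.11*np.sin(np.radians(d)),.119]).round(1))
b=snap("scene")[255:290,135:170]; y,x=np.where(b.max(2)<28); print(x.min()+135,x.max()+135,y.min()+255,y.max()+255, [ (x[y==r].mean()+135).round(1) for r in range(y.min(),y.min()+6)])
```

```text
150 [151.7 267.5]
153 [149.1 268.4]
155.7 [146.7 269.3]
158 [144.8 270.2]
143 155 266 282 [np.float64(148.0), np.float64(147.5), np.float64(147.0), np.float64(147.0), np.float64(147.0), np.float64(147.5)]
```

```bash
python3 -c "
from bench import *
print(close_job())"
```

```text
the job is handed in; nothing more can be done
None
```

The job is handed in: three green tumblers in the narrow bay, the one white bowl present in the wide bay, the vent grip pushed to its end stop, and last the lever in the tall-post notch and released. The cruet and blue bowl were never touched.

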